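Weigh out dry clay slugs on a sprung pan scale

ROBOT

A 6-joint arm with a two-finger parallel gripper is mounted at the origin on the work surface. World frame = base frame: x ahead of the robot, y to its left, z up, the work surface at z = 0. Lengths are in m, angles in rad, forces in N, time in s.
With the tool pointing down it reaches from about 0.3 to 0.875 m from the base axis. Payload 6.4 kg.
Tool frame: the origin (TCP) lies on the centre line of the jaws, within the pads' length; the fingertips stand 17 mm ahead of it and the grasp point (between the pads) lies 2 mm behind it; z points along the fingers, y is the line along which they close (so a half turn about z gives the same grasp; the last joint's range is limited). The gripper opens to 85 mm and grips with 20 to 120 N. Pads are 22 mm wide; open, the fingers measure 114 mm over their backs; the gripper's body (76 mm by 85 mm) begins 54 mm behind the grasp point. The pads swing forward as they close: fully open they stand 13 mm farther back than shut.
Start: joints at [0.992, 0.181, 1.607, -0, 1.354, -0.206], TCP at [0.209, 0.536, 0.248] pointing down, gripper open.
Joint ranges: [-2.99, 2.99], [-0.89, 2.07], [0.3, 2.58], [-1.14, 4.28], [0, 2.63], [-3.12, 3.12]. Speed limits (rad/s): [2.57, 2.57, 3.01, 3.14, 3.14, 3.14].

INTERFACE

Orientations are given as a rotation vector (axis times angle).
In Python, from workcell import manip, read_camera, camera_info, finder gives the robot as it stands.
- The arm moves only by the shell command python3 -m inch 'ROWS'. ROWS is JSON, one flat list of numbers, 7 for each row, row after row: the shift along the tool's x, y, z in units of 40 mm (1.0 is 40 mm), then the turn, a rotation vector about the tool's x, y, z in units of 6 degrees (1.0 is 6 degrees), then the gripper's target within -1 to 1 (fully open at 1, half-way at 0, shut at -1). In form: [dx, dy, dz, ax, ay, az, claw, dx, dy, dz, ax, ay, az, claw, ...]. A call has 1 to 5 rows; each row is the pose to reach, as a shift and turn from the pose commanded when the call began, along the tool's axes at that moment; what a row does not reach only later rows make up. A row lasts 1/8 s, in which the tool goes at most 62.5 mm and 10.7 degrees, less where a joint would pass 70% of its speed; a pose out of reach is approached as far as the arm can. A call with a gripper value outside its range is refused whole. The fingers move at their own pace and stop on an object; the grip force is fixed at half the most. Time passes only in rows, so rows that repeat a pose let the fingers close. It gives the time, the measured TCP pose, the force, the opening and the grip force at its end, in the units of the state.
- manip.observe(): the state, without advancing time (a new reading comes with each control period).
- read_camera(name): name is "scene" or "top" or "wrist"; returns (picture, depth): 420x560x3 uint8, red, green, blue; 420x560 float32, m along the optical axis (not along the pixel's ray), 0 where there is no reading.
- camera_info(name): a dict with "fx", "fy", "cx", "cy" (pixels), "extrinsics" (4x4, takes a point from camera to world coordinates). Camera axes: x right, y up, looking along -z (the intrinsics and any distortion apply to the point x, -y, -z); pixel columns grow to the right and rows downward; lengths in m; the calibration is good to about 2 mm. A picture is of the moment at which its call begins: read the wrist's pose just before it. camera_info takes no time and is no camera call; for the wrist camera it gives the pose at the moment of the call.
- manip.sign_off(): hands the job in; it is judged then, once.
Trained networks look in the newest picture that a camera, given by its name, has taken for a name from the list of things; names that differ only in an ending like _2 or _b are one class to them, and where a whole thing is asked for, a point or a joint stands for the part that bears it (a point fixed in the world has none). Each returns a list of dicts, best first, with "p" (0 to 1); they miss things now and then, are a little off and sometimes report something else, mostly with a low value. They report only what shows in the picture. A call takes as long as a camera call. They do not tell look-alikes from the thing itself.
- finder.silhouettes(camera, thing): "pixels" (420x560 bool, what is visible of it) and "uv" ([column, row] in pixels, amid what is visible of it).
- finder.spot_point(camera, thing): "uv" ([column, row] in pixels: a listed point, or the origin of a listed thing).
The state is a dict: "clock": time; "q": joint angles; "qvel": joint speeds; "joint_efforts": joint torques, N m; "position": TCP position; "tool_rot": TCP orientation; "ft_force": force on the tool from outside, world axes, zero at the start; "moment": the same for the moment, N m; "finger_gap": finger opening in m; "gripper_force": force on a finger pad.
Only numpy, scipy, OpenCV 4.12 (cv2) and the standard library are available. Lean on these libraries where they do the work, as an engineer would, in place of code of your own. Each camera call takes 0.05 s, during which the arm holds its last target. There are 200 camera calls.

TASK

Weigh out the dry clay for the next batch of slip: set the solid round clay slugs from the ware board onto the scale pan, gently and one at a time, letting go of each so that the pan can settle, until the pan's pointer comes to rest in the broad dark band on the gauge. Then stop, and leave the slug that is not needed where it stands. Do not slam or push the pan down to the bottom of its travel.

Things in the scene. Friction and masses are not known exactly. Their poses are not given: they have to be found in the camera images.
- pan (a joint): how far the scale's sprung pan has sunk, in m: 0 empty, growing downwards, stop at 0.085 (keep it under 0.075). One slug sinks it about 0.020, two about 0.040, three about 0.060; it settles within about a second. The gauge's dark band covers 0.030 to 0.050
- pan_floor (a point): centre of the upper face of the floor of the round aluminium pan, 130 mm above the bench when empty; sinks with the pan. z up. Flat floor 165 mm across; rim 8 mm higher, 190 mm across. Two slugs fit side by side, each 45 mm from the centre. The pan stays level wherever the load lies
- mark (a point): middle of the 20 mm tall dark band on the white upright gauge strip, 130 mm left (+y side) of the pan's centre, top 169 mm above the bench. Two thin pins from the pan's rim, level with its floor, are the pointer and run over the strip's two faces. The thin line above is the empty reading
- slug_a: one of three alike solid dry clay cylinders, 50 mm diameter, 45 mm high, about 170 g, upright on the plywood ware board (12 mm thick). Origin: centre of underside, z up. Shares a rough grid, 120 mm pitch along x by 110 mm along y, with a hollow cup, a lid with knob and a square prop, which are not slugs; 25 mm or more is free beside it
- slug_b: one of three alike solid dry clay cylinders, 50 mm diameter, 45 mm high, about 170 g, upright on the plywood ware board (12 mm thick). Origin: centre of underside, z up. Shares a rough grid, 120 mm pitch along x by 110 mm along y, with a hollow cup, a lid with knob and a square prop, which are not slugs; 25 mm or more is free beside it
- slug_c: one of three alike solid dry clay cylinders, 50 mm diameter, 45 mm high, about 170 g, upright on the plywood ware board (12 mm thick). Origin: centre of underside, z up. Shares a rough grid, 120 mm pitch along x by 110 mm along y, with a hollow cup, a lid with knob and a square prop, which are not slugs; 25 mm or more is free beside it
Not all that is in view belongs to the job. What is shaped like the slug_c but turquoise or yellow is not meant.

How it is judged:
On the way:
1. one slug alone lies on the pan, let go, and the pan has sunk by one slug's weight and settled ((((horizontal distance between slug_a and pan_floor below 0.085 m and z of slug_a in the frame of pan_floor between -0.006 and 0.06 m) and not (horizontal distance between slug_b and pan_floor below 0.085 m and z of slug_b in the frame of pan_floor between -0.006 and 0.06 m) and not (horizontal distance between slug_c and pan_floor below 0.085 m and z of slug_c in the frame of pan_floor between -0.006 and 0.06 m)) or ((horizontal distance between slug_b and pan_floor below 0.085 m and z of slug_b in the frame of pan_floor between -0.006 and 0.06 m) and not (horizontal distance between slug_a and pan_floor below 0.085 m and z of slug_a in the frame of pan_floor between -0.006 and 0.06 m) and not (horizontal distance between slug_c and pan_floor below 0.085 m and z of slug_c in the frame of pan_floor between -0.006 and 0.06 m)) or ((horizontal distance between slug_c and pan_floor below 0.085 m and z of slug_c in the frame of pan_floor between -0.006 and 0.06 m) and not (horizontal distance between slug_a and pan_floor below 0.085 m and z of slug_a in the frame of pan_floor between -0.006 and 0.06 m) and not (horizontal distance between slug_b and pan_floor below 0.085 m and z of slug_b in the frame of pan_floor between -0.006 and 0.06 m))) and value of joint pan between 0.014 and 0.026 m and velocity of joint pan between -0.01 and 0.01 m/s and contact force between the fingers and slug_a below 0.05 N and contact force between the fingers and slug_b below 0.05 N and contact force between the fingers and slug_c below 0.05 N), for 0.2 s.
At the end, for the whole second after the job is handed in: Two slugs lie on the pan, released and at rest; the pan stands still at 0.030 to 0.050 m, its pointer in the dark band; the third slug is within 40 mm of where it started (value of joint pan between 0.03 and 0.05 m and velocity of joint pan between -0.01 and 0.01 m/s and contact force between the fingers and slug_a below 0.05 N and contact force between the fingers and slug_b below 0.05 N and contact force between the fingers and slug_c below 0.05 N and ((distance of slug_a from where it was at the start of the episode below 0.04 m and (horizontal distance between slug_b and pan_floor below 0.085 m and z of slug_b in the frame of pan_floor between -0.006 and 0.06 m) and (horizontal distance between slug_c and pan_floor below 0.085 m and z of slug_c in the frame of pan_floor between -0.006 and 0.06 m)) or ((horizontal distance between slug_a and pan_floor below 0.085 m and z of slug_a in the frame of pan_floor between -0.006 and 0.06 m) and distance of slug_b from where it was at the start of the episode below 0.04 m and (horizontal distance between slug_c and pan_floor below 0.085 m and z of slug_c in the frame of pan_floor between -0.006 and 0.06 m)) or ((horizontal distance between slug_a and pan_floor below 0.085 m and z of slug_a in the frame of pan_floor between -0.006 and 0.06 m) and (horizontal distance between slug_b and pan_floor below 0.085 m and z of slug_b in the frame of pan_floor between -0.006 and 0.06 m) and distance of slug_c from where it was at the start of the episode below 0.04 m)) and linear speed of each of slug_a, slug_b, slug_c below 0.02 m/s); the robot touches nothing.
It fails at once if the pan is slammed or pushed down to the bottom of its travel (beyond 75 mm) (value of joint pan above 0.075 m).
It also fails if it takes over 69 s, if anything falls off the work surface, if the arm or the gripper's body presses on something with over 40 N, if the wrist force passes 120 N, or if a joint passes its speed limit or range.

## Working session

There is one attempt and no reset: what is moved stays moved. The work goes in short steps, Python scripts to look and compute and a shell command to move; the robot and the scene stay as the last step left them, time stands still between calls to the robot, and variables do not carry over. Pictures are saved under pics/ and viewed, at most 10 in all, crops included, and the job is handed in when it is done.

```bash
mkdir -p pics; cat > h.py <<'E'
import numpy as np,cv2
from workcell import manip,read_camera,camera_info,finder
from scipy.spatial.transform import Rotation as R
def cloud(cam):
    i=camera_info(cam); rgb,d=read_camera(cam)
    v,u=np.mgrid[:420,:560]
    P=np.stack([(u-i['cx'])/i['fx']*d,-(v-i['cy'])/i['fy']*d,-d],-1)
    E=np.array(i['extrinsics']); return rgb,d,P@E[:3,:3].T+E[:3,3]
def units(target,cur=None):
    s=manip.observe(); r=R.from_rotvec(s['tool_rot'])
    return r.inv().apply(np.array(target)-s['position'])/0.04
E
python3 - <<'E'
from h import *
s=manip.observe(); print(s['position'],R.from_rotvec(s['tool_rot']).as_matrix().round(3))
ims=[]
for c in ['scene','top']:
    rgb,d,P=cloud(c); ims.append(rgb); print(c,[k for k in camera_info(c)])
    for t in ['slug_a','pan_floor','mark']:
        for o in finder.silhouettes(c,t):
            m=o['pixels']&(d>0); Q=P[m]
            if len(Q)<5: continue
            zt=np.percentile(Q[:,2],95); T=Q[abs(Q[:,2]-zt)<.004]
            print(t,round(o['p'],2),np.round(o['uv']),'ztop',zt.round(3),'mid',((T.min(0)+T.max(0))/2).round(3),'ext',np.ptp(T,0).round(3),rgb[m].mean(0).round())
    cv2.imwrite(f'pics/{c}.png',rgb[...,::-1])
E
```

```text
[0.20910043 0.5350843  0.24739538] [[-0.931  0.364 -0.001]
 [ 0.364  0.931 -0.001]
 [ 0.    -0.002 -1.   ]]
scene ['fx', 'fy', 'cx', 'cy', 'extrinsics']
slug_a 0.84 [228. 177.] ztop 0.06 mid [ 0.451 -0.264  0.06 ] ext [0.046 0.055 0.007] [162. 116.  74.]
slug_a 0.71 [264. 210.] ztop 0.06 mid [ 0.471 -0.036  0.059] ext [0.045 0.05  0.006] [164. 119.  76.]
slug_a 0.66 [252. 254.] ztop 0.048 mid [0.589 0.122 0.047] ext [0.042 0.083 0.006] [139. 115.  19.]
slug_a 0.6 [248. 197.] ztop 0.06 mid [ 0.458 -0.147  0.059] ext [0.041 0.043 0.007] [163. 117.  75.]
slug_a 0.52 [292. 187.] ztop 0.048 mid [ 0.322 -0.109  0.047] ext [0.048 0.048 0.007] [166. 138.   8.]
slug_a 0.5 [305. 215.] ztop 0.049 mid [0.388 0.069 0.048] ext [0.036 0.039 0.005] [ 68. 157. 149.]
pan_floor 0.89 [300. 239.] ztop 0.139 mid [0.55  0.267 0.139] ext [0.187 0.224 0.008] [228. 229. 223.]
pan_floor 0.69 [230. 179.] ztop 0.06 mid [ 0.45  -0.264  0.06 ] ext [0.048 0.055 0.008] [167. 121.  78.]
mark 0.61 [307. 266.] ztop 0.139 mid [0.549 0.276 0.138] ext [0.189 0.244 0.008] [160. 163. 157.]
mark 0.55 [298. 240.] ztop 0.139 m
[... 416 characters left out ...]
0.66 [255. 158.] ztop 0.048 mid [0.586 0.102 0.047] ext [0.049 0.046 0.007] [141. 123.  55.]
slug_a 0.65 [417. 212.] ztop 0.06 mid [ 0.451 -0.267  0.059] ext [0.046 0.048 0.007] [158. 127.  99.]
slug_a 0.58 [349. 274.] ztop 0.048 mid [ 0.322 -0.112  0.047] ext [0.048 0.047 0.006] [180. 163.  79.]
slug_a 0.56 [364. 209.] ztop 0.06 mid [ 0.455 -0.15   0.059] ext [0.047 0.045 0.006] [165. 132. 103.]
slug_a 0.36 [177. 163.] ztop 0.139 mid [0.55  0.263 0.138] ext [0.187 0.21  0.008] [202. 205. 206.]
pan_floor 0.92 [178. 163.] ztop 0.139 mid [0.55  0.265 0.138] ext [0.188 0.214 0.008] [201. 203. 204.]
mark 0.59 [177. 167.] ztop 0.139 mid [0.55  0.278 0.139] ext [0.188 0.24  0.007] [184. 187. 187.]
```

View pics/top.png

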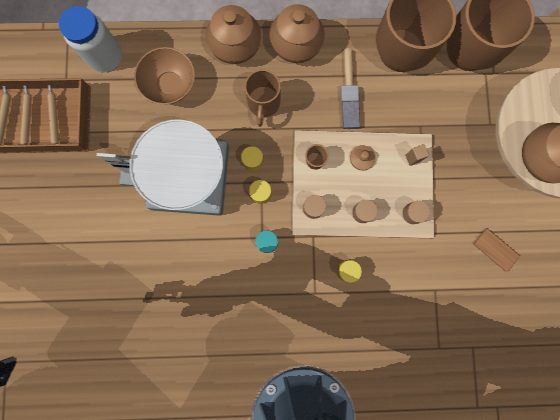

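View pics/scene.png

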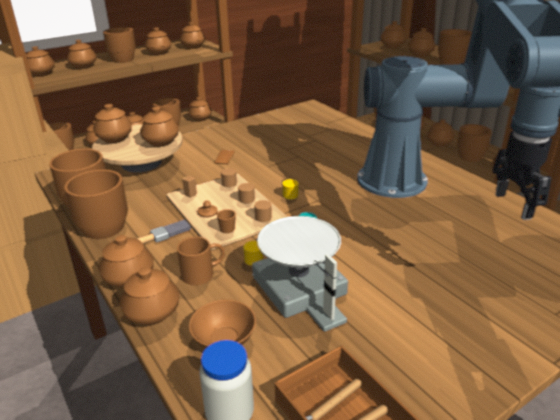

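The top view shows three plain slugs in the near row of the board: (315,206), (365,210) and (417,212). The cup, lid and prop stand behind them, and the yellow and turquoise decoys are off the board. The scene view agrees. The pan centre, taken from its rim, is about (0.55, 0.251). I'll move above the slug at (0.470, -0.036) with the jaws along world y.

```bash
python3 -m inch '[-5.6,-5.4,0,0,0,-1.8,1, -5.6,-5.4,0,0,0,-1.8,1, -5.6,-5.4,0,0,0,-1.8,1, -5.6,-5.4,0,0,0,-1.8,1, -5.6,-5.4,0,0,0,-1.8,1]'; python3 -c "
from h import *
s=manip.observe();m=R.from_rotvec(s['tool_rot']).as_matrix();print(s['position'],m.round(3),units([.470,-.036,.15]),np.degrees(np.arctan2(m[1,0],m[0,0])))"
```

```text
clock: 1.02
position: [0.3393, 0.2524, 0.2486]
tool_rot: [0.288, 3.127, 0.001]
ft_force: [1.8, 0.8, 0.7]
finger_gap: 0.0851
gripper_force: 0.0
[0.33927416 0.25243259 0.24863298] [[-0.983  0.183  0.001]
 [ 0.183  0.983  0.   ]
 [-0.001  0.001 -1.   ]] [-4.52785184 -6.49368663  2.46728801] 169.4716326327856
```

```bash
python3 -m inch '[-4.53,-6.5,1.2,0,0,-1.75,1, -4.53,-6.5,1.2,0,0,-1.75,1, -4.53,-6.5,1.2,0,0,-1.75,1, -4.53,-6.5,2.4,0,0,-1.75,1, -4.53,-6.5,2.4,0,0,-1.75,1]'; python3 - <<'E'
from h import *
rgb,d,P=cloud('wrist'); cv2.imwrite('pics/w1.png',rgb[...,::-1])
for o in finder.silhouettes('wrist','slug_a'):
    m=o['pixels']&(d>0); Q=P[m]
    T=Q[abs(Q[:,2]-np.percentile(Q[:,2],90))<.005]
    print(round(o['p'],2),((T.min(0)+T.max(0))/2).round(4),np.ptp(T,0).round(3))
s=manip.observe();m=R.from_rotvec(s['tool_rot']).as_matrix();print(s['position'],m.round(3))
E
```

```text
clock: 1.65
position: [0.4578, -0.0092, 0.167]
tool_rot: [0.003, 3.139, -0.001]
ft_force: [1.2, -0.0, 0.3]
finger_gap: 0.0854
gripper_force: 0.0
0.89 [0.5867 0.0839 0.0429] [0.033 0.017 0.006]
0.82 [ 0.4563 -0.1522  0.0552] [0.049 0.05  0.007]
0.77 [ 0.4548 -0.2504  0.0352] [0.035 0.012 0.01 ]
0.76 [0.3949 0.071  0.0433] [0.049 0.049 0.007]
0.74 [0.5057 0.083  0.0431] [0.043 0.049 0.007]
0.72 [ 0.4698 -0.0383  0.0552] [0.049 0.049 0.007]
0.57 [ 0.3276 -0.1121  0.0432] [0.041 0.049 0.006]
[ 0.45693979 -0.01127402  0.16456015] [[-1.     0.007 -0.003]
 [ 0.007  1.    -0.   ]
 [ 0.003 -0.    -1.   ]]
```

View pics/w1.png

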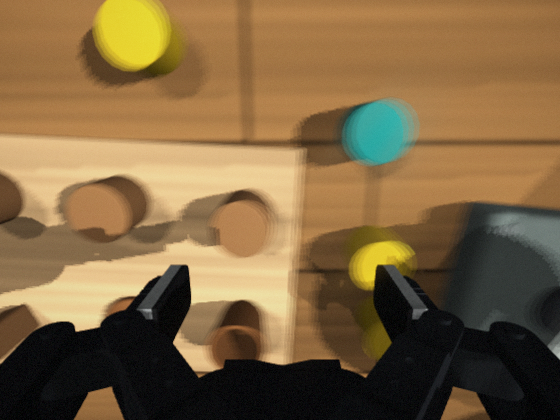

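The wrist view shows the solid slug at (245,223), with the cup behind it at (237,330). The arm is still settling, so I'll let it.

```bash
python3 -m inch '[0,0,0,0,0,0,1, 0,0,0,0,0,0,1, 0,0,0,0,0,0,1]'; python3 - <<'E'
from h import *
rgb,d,P=cloud('wrist')
for o in finder.silhouettes('wrist','slug_a'):
    m=o['pixels']&(d>0); Q=P[m]
    T=Q[abs(Q[:,2]-np.percentile(Q[:,2],90))<.005]
    print(round(o['p'],2),((T.min(0)+T.max(0))/2).round(4),np.ptp(T,0).round(3))
s=manip.observe();m=R.from_rotvec(s['tool_rot']).as_matrix();print(s['position'],m.round(3),units([.470,-.037,.043]))
E
```

```text
clock: 2.12
position: [0.457, -0.006, 0.1678]
tool_rot: [-0.002, 3.14, -0.001]
ft_force: [0.2, 0.5, 1.2]
finger_gap: 0.0857
gripper_force: 0.0
0.87 [ 0.327  -0.112   0.0433] [0.042 0.049 0.007]
0.78 [ 0.4701 -0.0379  0.0552] [0.05  0.049 0.007]
0.78 [0.3945 0.071  0.0435] [0.049 0.049 0.007]
0.77 [0.5864 0.0861 0.0428] [0.039 0.021 0.006]
0.6 [ 0.4564 -0.1521  0.0551] [0.049 0.05  0.007]
0.59 [0.5068 0.0832 0.043 ] [0.045 0.049 0.006]
[ 0.45698575 -0.00622602  0.16769669] [[-1.    -0.001  0.001]
 [-0.001  1.    -0.   ]
 [-0.001 -0.    -1.   ]] [-0.32087721 -0.76856458  3.11807506]
```

```bash
python3 -m inch '[-0.32,-0.78,0.5,0,0,0,1, -0.32,-0.78,0.8,0,0,0,1, -0.32,-0.78,1.8,0,0,0,1, -0.32,-0.78,2.6,0,0,0,1, -0.32,-0.78,3.1,0,0,0,1]'; python3 -m inch '[0,0,0,0,0,0,1, 0,0,0,0,0,0,-1, 0,0,0,0,0,0,-1, 0,0,0,0,0,0,-1, 0,0,0,0,0,0,-1]';python3 -m inch '[0,0,0,0,0,0,-1, 0,0,0,0,0,0,-1, 0,0,0,0,0,0,-1]'
```

```text
clock: 2.85
position: [0.4684, -0.0371, 0.0415]
tool_rot: [-0.001, -3.139, -0.002]
ft_force: [-0.1, -1.0, 0.4]
finger_gap: 0.0853
gripper_force: 0.0
clock: 3.48
position: [0.4707, -0.0385, 0.0446]
tool_rot: [0.002, 3.139, -0.001]
ft_force: [-0.8, 0.9, 5.6]
finger_gap: 0.0483
gripper_force: 61.5
clock: 3.85
position: [0.4707, -0.0385, 0.0446]
tool_rot: [0.002, 3.139, -0.001]
ft_force: [-0.4, 0.7, 4.6]
finger_gap: 0.0484
gripper_force: 61.5
```

```bash
python3 -m inch '[0,0,-0.5,0,0,0,-1, 0,0,-1.5,0,0,0,-1, 0,0,-2.8,0,0,0,-1, 0,0,-4,0,0,0,-1, 0,0,-4,0,0,0,-1]'; python3 -c "
from h import *
print(units([.595,.251,.21]))"
```

```text
clock: 4.47
position: [0.4723, -0.0391, 0.208]
tool_rot: [0.001, 3.132, -0.005]
ft_force: [0.1, -0.4, -1.7]
finger_gap: 0.0483
gripper_force: 62.3
[-3.06034327  7.25508001 -0.045832  ]
```

```bash
python3 -m inch '[-0.6,1.4,-0.1,0,0,0,-1, -1.2,2.8,-0.1,0,0,0,-1, -1.8,4.2,-0.1,0,0,0,-1, -2.4,5.6,-0.1,0,0,0,-1, -3.06,7.25,-0.1,0,0,0,-1]'; python3 -m inch '[0,0,0,0,0,0,-1, 0,0,0,0,0,0,-1, 0,0,0,0,0,0,-1]'; python3 - <<'E'
from h import *
s=manip.observe()
rgb,d,P=cloud('top')
m=(abs(P[...,2]-.139)<.005)&(abs(P[...,0]-.55)<.13)&(abs(P[...,1]-.25)<.097)
Q=P[m]; print(Q.min(0),Q.max(0))
f=(abs(P[...,0]-.55)<.06)&(abs(P[...,1]-.25)<.06); print(np.percentile(P[f][:,2],[2,10,25]))
print(s['position'],s['ft_force'],R.from_rotvec(s['tool_rot']).as_matrix().round(3),units([.595,.251,.17]))
cv2.imwrite('pics/t2.png',rgb[...,::-1])
E
```

```text
clock: 5.1
position: [0.5889, 0.2452, 0.2054]
tool_rot: [-0.002, -3.14, 0.001]
ft_force: [0.9, -0.4, -1.5]
finger_gap: 0.0482
gripper_force: 62.7
clock: 5.48
position: [0.5886, 0.2424, 0.2065]
tool_rot: [-0.004, -3.14, 0.001]
ft_force: [0.4, 0.6, -2.5]
finger_gap: 0.0485
gripper_force: 62.8
[0.45638495 0.15772959 0.13400435] [0.63046502 0.26139808 0.14171049]
[0.13410981 0.13780846 0.4937799 ]
[0.58859704 0.24236276 0.20652325] [ 0.35587361  0.63626228 -2.53208552] [[-1.     0.002 -0.001]
 [ 0.002  1.    -0.001]
 [ 0.001 -0.001 -1.   ]] [-0.15446209  0.21843876  0.92263585]
```

```bash
python3 -m inch '[-0.15,0.22,0.2,0,0,0,-1, -0.15,0.22,0.4,0,0,0,-1, -0.15,0.22,0.6,0,0,0,-1, -0.15,0.22,0.9,0,0,0,-1, -0.15,0.22,0.9,0,0,0,-1]'; python3 -m inch '[0,0,0.12,0,0,0,-1, 0,0,0.24,0,0,0,-1, 0,0,0.36,0,0,0,-1, 0,0,0.48,0,0,0,-1, 0,0,0.6,0,0,0,-1]'; python3 -m inch '[0,0,0,0,0,0,-1, 0,0,0,0,0,0,-1, 0,0,0,0,0,0,-1]'
```

```text
clock: 6.15
position: [0.594, 0.2521, 0.1692]
tool_rot: [-0.002, -3.138, 0.001]
ft_force: [0.5, -0.4, -2.2]
finger_gap: 0.0489
gripper_force: 62.8
clock: 6.78
position: [0.5955, 0.2525, 0.1471]
tool_rot: [0.002, 3.141, 0.0]
ft_force: [1.1, 0.8, 0.2]
finger_gap: 0.0483
gripper_force: 62.8
clock: 7.15
position: [0.595, 0.2524, 0.1472]
tool_rot: [-0.002, -3.141, 0.0]
ft_force: [0.0, -0.4, 0.2]
finger_gap: 0.0486
gripper_force: 62.8
```

```bash
python3 -m inch '[0,0,0.05,0,0,0,-0.4, 0,0,0.05,0,0,0,0, 0,0,0.05,0,0,0,0.5, 0,0,0.05,0,0,0,1, 0,0,0.05,0,0,0,1]'; python3 -m inch '[0,0,0,0,0,0,1, 0,0,-0.5,0,0,0,1, 0,0,-1,0,0,0,1, 0,0,-2,0,0,0,1, 0,0,-2.8,0,0,0,1]'; python3 -c "
from h import *
print(units([.456,-.151,.24]))"
```

```text
clock: 7.78
position: [0.5952, 0.2524, 0.1451]
tool_rot: [0.002, 3.141, 0.0]
ft_force: [-0.5, -0.3, -0.1]
finger_gap: 0.0854
gripper_force: 0.0
clock: 8.4
position: [0.5958, 0.2526, 0.261]
tool_rot: [0.002, 3.138, 0.001]
ft_force: [0.3, 0.2, -0.2]
finger_gap: 0.0855
gripper_force: 0.0
[  3.48794491 -10.09421285   0.50409776]
```

Next is the slug at (0.456, -0.152). I'll move partway there and check the pan from the top camera.

```bash
python3 -m inch '[0.5,-1.4,0,0,0,0,1, 1,-2.9,0,0,0,0,1, 1.5,-4.3,0,0,0,0,1, 2,-5.8,0,0,0,0,1, 2.5,-7.2,0,0,0,0,1]';  python3 -m inch '[1,-2.9,1,0,0,0,1, 1,-2.9,1.8,0,0,0,1, 1,-2.9,1.8,0,0,0,1, 1,-2.9,1.8,0,0,0,1]'; python3 - <<'E'
from h import *
rgb,d,P=cloud('top'); cv2.imwrite('pics/t3.png',cv2.resize(rgb[100:280,80:460,::-1],None,fx=2,fy=2))
f=(np.hypot(P[...,0]-.55,P[...,1]-.252)<.105)&(d>0); Z=P[...,2]
print('rim/floor z',np.percentile(Z[f],[5,25,50,75]))
q=P[f&(Z>.14)];print('slug top',((q.min(0)+q.max(0))/2),np.ptp(q,0))
rgb,d,P=cloud('wrist')
for o in finder.silhouettes('wrist','slug_a'):
    m=o['pixels']&(d>0); Q=P[m]
    T=Q[abs(Q[:,2]-np.percentile(Q[:,2],90))<.005]
    print(round(o['p'],2),((T.min(0)+T.max(0))/2).round(4),np.ptp(T,0).round(3))
s=manip.observe();m=R.from_rotvec(s['tool_rot']).as_matrix();print(s['position'],m.round(3),units([.4563,-.152,.045]))
E
```

```text
clock: 9.02
position: [0.4946, -0.0373, 0.2593]
tool_rot: [0.001, 3.138, -0.002]
ft_force: [0.5, -0.3, -0.7]
finger_gap: 0.0853
gripper_force: 0.0
clock: 9.52
position: [0.4547, -0.1518, 0.1856]
tool_rot: [0.005, 3.142, 0.001]
ft_force: [0.6, -0.4, 0.6]
finger_gap: 0.0855
gripper_force: 0.0
rim/floor z [0.00105925 0.1122118  0.11393726 0.11544734]
slug top [0.59229872 0.25288195 0.15187307] [0.04885033 0.04911285 0.02326216]
0.95 [0.3948 0.0649 0.0433] [0.049 0.039 0.007]
0.83 [0.509  0.0826 0.0432] [0.049 0.05  0.007]
0.7 [ 0.4564 -0.153   0.0552] [0.049 0.049 0.006]
0.64 [ 0.4514 -0.2696  0.0552] [0.049 0.049 0.007]
[ 0.45606224 -0.15078546  0.18673201] [[-1.    -0.     0.002]
 [-0.     1.    -0.001]
 [-0.002 -0.001 -1.   ]] [ 2.70184901e-03 -2.67113869e-02  3.54333365e+00]
```

View pics/t3.png

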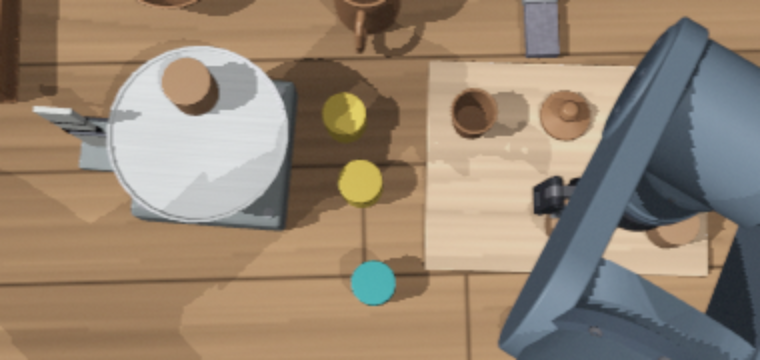

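The first slug sits on the pan, at (190,85) in the crop, and the pan has sunk about 20 mm. Now I'll grasp the second.

```bash
python3 -m inch '[0,-0.04,1,0,0,0,1, 0,-0.04,2,0,0,0,1, 0,-0.04,3,0,0,0,1, 0,-0.04,3.54,0,0,0,1, 0,-0.04,3.54,0,0,0,1]'; python3 -m inch '[0,0,0,0,0,0,-1, 0,0,0,0,0,0,-1, 0,0,0,0,0,0,-1, 0,0,0,0,0,0,-1, 0,0,0,0,0,0,-1]';python3 -m inch '[0,0,0,0,0,0,-1, 0,0,0,0,0,0,-1]'; python3 -m inch '[0,0,-0.5,0,0,0,-1, 0,0,-1.5,0,0,0,-1, 0,0,-2.8,0,0,0,-1, 0,0,-4,0,0,0,-1, 0,0,-4.3,0,0,0,-1]'; python3 -c "
from h import *
print(units([.505,.251,.215]))"
```

```text
clock: 10.3
position: [0.4547, -0.1515, 0.0429]
tool_rot: [0.002, -3.14, -0.002]
ft_force: [0.1, -0.1, 0.3]
finger_gap: 0.0854
gripper_force: 0.0
clock: 10.92
position: [0.4561, -0.1535, 0.0453]
tool_rot: [0.002, 3.139, -0.002]
ft_force: [0.6, 1.3, 5.8]
finger_gap: 0.0481
gripper_force: 61.3
clock: 11.18
position: [0.4561, -0.1535, 0.0453]
tool_rot: [0.002, 3.139, -0.002]
ft_force: [0.2, 2.1, 7.0]
finger_gap: 0.0486
gripper_force: 61.3
clock: 11.8
position: [0.4564, -0.1541, 0.2198]
tool_rot: [0.002, 3.135, -0.007]
ft_force: [-0.3, 0.6, -2.9]
finger_gap: 0.0487
gripper_force: 62.3
[-1.20278571 10.12928868  0.08421146]
```

```bash
python3 -m inch '[-0.17,1.4,0,0,0,0,-1, -0.35,2.8,0,0,0,0,-1, -0.5,4.2,0,0,0,0,-1, -0.68,5.6,0,0,0,0,-1, -0.85,7,0,0,0,0,-1]'; python3 -m inch '[-0.1,1,0,0,0,0,-1, -0.23,2,0,0,0,0,-1, -0.35,3.13,0,0,0,0,-1, -0.35,3.13,0,0,0,0,-1, -0.35,3.13,0,0,0,0,-1]';  python3 -c "
from h import *
print(units([.504,.252,.151]))"
```

```text
clock: 12.42
position: [0.4883, 0.1287, 0.2145]
tool_rot: [-0.002, -3.14, 0.0]
ft_force: [1.3, -1.0, -1.5]
finger_gap: 0.0483
gripper_force: 62.7
clock: 13.05
position: [0.5023, 0.2519, 0.2143]
tool_rot: [-0.001, -3.14, 0.001]
ft_force: [0.6, -0.7, -1.9]
finger_gap: 0.0481
gripper_force: 62.8
[-0.04516034  0.00492848  1.58221203]
```

```bash
python3 -m inch '[-0.04,0,0.4,0,0,0,-1, -0.04,0,0.8,0,0,0,-1, -0.04,0,1.2,0,0,0,-1, -0.04,0,1.5,0,0,0,-1, -0.04,0,1.6,0,0,0,-1]'; python3 -m inch '[0,0,0.12,0,0,0,-1, 0,0,0.24,0,0,0,-1, 0,0,0.36,0,0,0,-1, 0,0,0.48,0,0,0,-1, 0,0,0.58,0,0,0,-1]'; python3 -m inch '[0,0,0,0,0,0,-1, 0,0,0,0,0,0,-1, 0,0,0,0,0,0,-1]'
```

```text
clock: 13.68
position: [0.5041, 0.2519, 0.1501]
tool_rot: [-0.002, -3.14, 0.001]
ft_force: [-0.1, 0.3, -2.5]
finger_gap: 0.0488
gripper_force: 62.8
clock: 14.3
position: [0.505, 0.2522, 0.1282]
tool_rot: [0.002, 3.141, 0.0]
ft_force: [0.6, 0.3, 0.1]
finger_gap: 0.0485
gripper_force: 63.0
clock: 14.68
position: [0.5047, 0.2521, 0.1284]
tool_rot: [-0.002, -3.142, 0.0]
ft_force: [-1.0, 0.0, -0.9]
finger_gap: 0.0483
gripper_force: 63.0
```

```bash
python3 -m inch '[0,0,0.05,0,0,0,-0.4, 0,0,0.05,0,0,0,0, 0,0,0.05,0,0,0,0.5, 0,0,0.05,0,0,0,1, 0,0,0.05,0,0,0,1]'; python3 -m inch '[0,0,0,0,0,0,1, 0,0,-0.5,0,0,0,1, 0,0,-1,0,0,0,1, 0,0,-2,0,0,0,1, 0,0,-3,0,0,0,1]'; python3 -m inch '[1,-1.4,0,0,0,0,1, 1,-2.8,0,0,0,0,1, 1,-4.2,0,0,0,0,1, 1,-5.5,0,0,0,0,1, 1,-5.5,0,0,0,0,1]'; python3 -m inch '[0,0,0,0,0,0,1, 0,0,0,0,0,0,1, 0,0,0,0,0,0,1, 0,0,0,0,0,0,1]'; python3 - <<'E'
from h import *
rgb,d,P=cloud('top'); cv2.imwrite('pics/t4.png',cv2.resize(rgb[100:280,80:460,::-1],None,fx=2,fy=2))
f=(np.hypot(P[...,0]-.55,P[...,1]-.252)<.085)&(d>0); Z=P[...,2]
print('floor z',np.percentile(Z[f],[5,25,50,75,98]))
for o in finder.silhouettes('top','slug_a'):
    Q=P[o['pixels']&(d>0)];T=Q[abs(Q[:,2]-np.percentile(Q[:,2],90))<.005]
    print(round(o['p'],2),((T.min(0)+T.max(0))/2).round(4))
rgb,_=read_camera('scene');cv2.imwrite('pics/s4.png',cv2.resize(rgb[150:350,180:420,::-1],None,fx=3,fy=3))
E
```

```text
clock: 15.3
position: [0.5048, 0.2521, 0.1263]
tool_rot: [0.002, 3.141, 0.0]
ft_force: [0.2, -0.4, 0.6]
finger_gap: 0.0851
gripper_force: 0.0
clock: 15.92
position: [0.5044, 0.252, 0.2471]
tool_rot: [-0.002, -3.141, 0.0]
ft_force: [-0.7, 0.2, -0.1]
finger_gap: 0.0854
gripper_force: 0.0
clock: 16.55
position: [0.4646, 0.0292, 0.2465]
tool_rot: [0.01, 3.141, -0.001]
ft_force: [0.3, 0.5, 1.2]
finger_gap: 0.085
gripper_force: 0.0
clock: 17.05
position: [0.4645, 0.0329, 0.2462]
tool_rot: [0.001, -3.141, -0.0]
ft_force: [0.4, -0.4, -0.3]
finger_gap: 0.0854
gripper_force: 0.0
floor z [0.09023886 0.09187109 0.09312259 0.09598543 0.13935576]
0.81 [ 0.3224 -0.1118  0.0465]
0.77 [0.5926 0.2531 0.1381]
0.68 [0.3919 0.0717 0.0464]
0.66 [0.5021 0.2518 0.138 ]
0.58 [ 0.4503 -0.2662  0.0581]
```

View pics/s4.png

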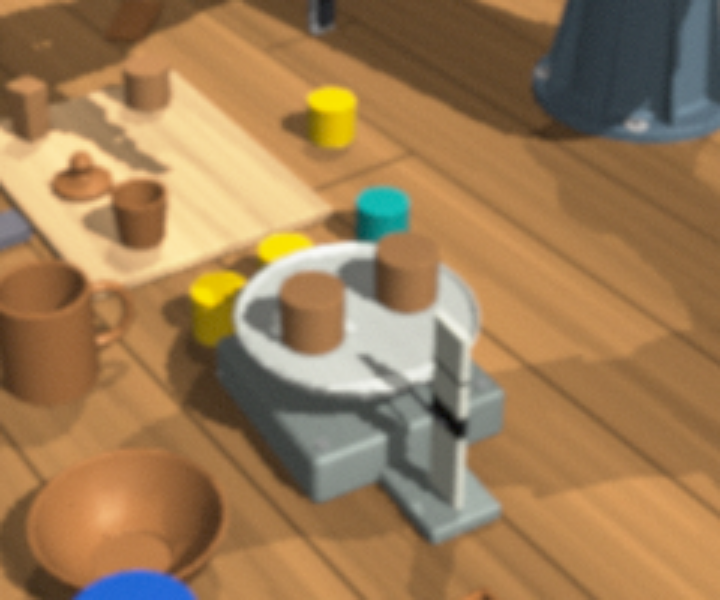

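View pics/t4.png

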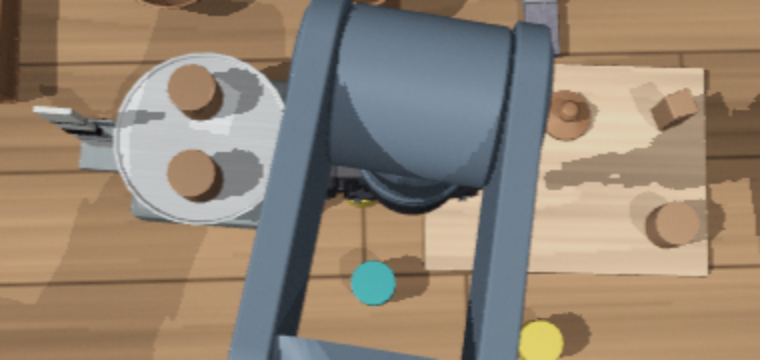

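The scene crop shows both slugs standing on the pan at (312,312) and (407,272), with the pointer at the dark band at (450,415). In both crops the third slug is still in place, in the top view at (675,222). The pan has sunk about 40 mm and is at rest.

```bash
python3 -c "
from h import *
print(manip.sign_off())"
```

```text
the job is handed in; nothing more can be done
None
```

The job is handed in: two slugs stand released on the pan, the pointer rests in the dark band (about 40 mm of sink), and the third slug was never moved; the hand-in gave no verdict.

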